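Lock the magnifier lamp beside the document holder

TASK

Slide the magnifier lamp along the rail on the shelf's front edge until its foot butts gently against the end of the document holder's ledge. Then lock it there with the red four-lobed knob under the shelf: turn it counter-clockwise as seen from above until the clamp bites and it is firmly hand-tight, about 0.4 newton-metres, without forcing it further. Leave the lamp butted up and clamped, let go, and leave the other things on the desk and shelf where they are.

Things in the scene. Friction and masses are not known exactly. Their poses are not given: they have to be found in the camera images.
- riser: Wooden desk shelf, 226 mm deep, 660 mm long, top 122 mm above the desk, on two thin steel legs at its ends; open below. Origin on the desk under its middle; x points away from the robot, y along the shelf, z up. Its front edge, towards the robot (-x), carries the rail.
- rail: Slotted aluminium rail along the shelf's front edge, 26 mm (x) by 640 mm (y) by 12 mm. Origin: middle of its underside, about 110 mm above the desk; y runs along it. The lamp's stud passes through its central slot, so the rail's front face is 13 mm in front of the knob's axis. Its top is level with the shelf.
- foot: Foot of the magnifier lamp, a black plate 72 mm (x) by 60 mm (y) by 10 mm on the rail and shelf; it slides only along the rail, dragging with about 8 N while unclamped. Origin: middle of the rail's slot, level with the shelf top; the plate reaches 12 mm in front of it (-x), 60 mm behind and 30 mm to each side (y).
- lamp_post (a point): Centre of the grey upright post on the lamp's foot, 28 mm across, 34 mm tall (10 to 44 mm above the shelf top), 42 mm behind the slot; this point is 27 mm above the shelf top. The black gooseneck leaves its top leaning back over the shelf (+x) at 40 to 50 degrees, so the post can be taken from above.
- knob_centre (a point): Middle of the red knob hanging under the rail straight below the foot's origin, turning about the vertical. Four lobes 90 degrees apart; this point's x axis runs along one. Lobe ends: upright cylinders 20 mm across, centred 37 mm from the axis; outermost 47 mm. Lobes 18 mm thick, top 12 mm below the rail. Front lobes stick out 34 mm before the shelf edge and can be pushed from there.
- flange: Steel washer on top of the knob, 25 mm across; origin on its top face, which starts 0.2 to 1.8 mm below the rail and rises 1 mm per radian as the knob turns counter-clockwise seen from above. Turning takes 0.1 N m until it meets the rail, then grows: about 0.33 N m (8 N on a lobe) just clamps, 0.4 to 0.5 is right, over 0.6 is too tight. A further 0.15 rad or so spans this.
- holder: Document holder fixed on the rail: an aluminium ledge 28 mm (x) by 160 mm (y) by 12 mm with a sloping clear board and a white sheet behind it (board 112 mm wide). It may be on either side of the lamp. Origin: middle of the ledge's underside, on the slot's line. The lamp is butted when the origins of foot and holder are 110 mm apart along the rail.
- cradle: White phone cradle with a black phone, fixed on the rail on the other side of the lamp: ledge 90 mm along the rail, about 150 mm tall. Origin: middle of its ledge's underside. Not to be used.
- mug: White mug standing on the desk, 84 mm across, 95 mm tall; origin at the centre of its underside. To be left alone.
- tube_a: Yellow and white snack tube standing on the desk, 72 mm across, 105 mm tall; origin at the centre of its underside. To be left alone.
- tube_b: A second snack tube like the first, 72 mm across, 105 mm tall; origin at the centre of its underside. To be left alone.
- tape: Roll of red tape lying flat on the desk, 90 mm across, 24 mm high; origin at the centre of its underside. To be left alone.
- stapler: Blue stapler on the desk, 130 by 34 by 47 mm; origin at the centre of its underside, x along it. To be left alone.
- brick: Black power brick on the desk beneath the shelf, 55 by 110 by 30 mm; origin at the centre of its underside. To be left alone.
- planter: Small white square planter on the back of the shelf, 60 by 60 mm, 34 mm high, green leaves to 50 mm; origin at the centre of its underside. To be left alone.

How it is judged:
On the way:
1. the lamp's foot is butted against the document holder (y of foot in the frame of holder between -0.1125 and 0.1125 m), for 0.2 s.
At the end, for the whole second after the job is handed in: The lamp's foot stands against the end of the document holder's ledge, with no gap over 5 mm, and the knob's washer is clamped against the rail's underside with 18 to 110 N (a knob tightened with about 0.33 to 0.65 N m) (y of foot in the frame of holder between -0.115 and 0.115 m and contact force between flange and rail between 18 and 110 N); the robot touches nothing.
It fails at once if the knob is overtightened (contact force between flange and rail above 125 N).
It fails at once if the lamp is rammed against the document holder (contact force between foot and holder above 30 N).
It fails at once if something else on the desk or shelf is pushed more than 30 mm from its place (distance of any of mug, tube_a, tube_b, tape, stapler, brick, planter from where it was at the start of the episode above 0.03 m).
It also fails if it takes over 72 s, if anything falls off the work surface, if the arm or the gripper's body presses on something with over 40 N, if the wrist force passes 120 N, or if a joint passes its speed limit or range.

ROBOT

A 7-joint arm with a two-finger parallel gripper is mounted at the origin on the work surface. World frame = base frame: x ahead of the robot, y to its left, z up, the work surface at z = 0. Lengths are in m, angles in rad, forces in N, time in s.
With the tool pointing down it reaches from about 0.35 to 0.9 m from the base axis. Payload 8.1 kg.
Tool frame: the origin (TCP) lies on the centre line of the jaws, within the pads' length; the fingertips stand 19 mm ahead of it and the grasp point (between the pads) is the TCP; z points along the fingers, y is the direction in which the jaws open and shut (so a half turn about z gives the same grasp; the last joint's range is limited). The gripper opens to 92 mm and grips with 3 to 60 N. Pads are 19 mm wide; open, the fingers measure 130 mm over their backs; the gripper's body (75 mm by 190 mm) begins 47 mm behind the grasp point.
Start: joints at [1.012, 0.434, 0.025, 1.573, -0.012, 1.134, -0.075], TCP at [0.275, -0.561, 0.246] pointing down, gripper open.
Joint ranges: [-2.62, 2.62], [-0.44, 2.09], [-1.27, 1.32], [0.08, 2.57], [-1.32, 4.46], [0.12, 2], [-2.74, 2.74]. Speed limits (rad/s): [2.22, 2.22, 3.01, 3.01, 3.14, 3.14, 3.14].

INTERFACE

Orientations are given as a rotation vector (axis times angle).
In Python, from cell import monitor, imaging, workorder, outline_of gives the robot as it stands.
- The arm moves only by the tool move_arm, never from a script. Its argument "series" is a list of rows, each a list of 6 numbers: the shift along the world's x, y, z in cm, then the turn, a rotation vector about the world's x, y, z in degrees. A call has 1 to 8 rows; each row shifts and turns the commanded pose from where the row before left it; what a row does not reach is not made up. A row lasts 1/10 s, in which the tool goes at most 50 mm and 8.59 degrees, less where a joint would pass 70% of its speed; a pose out of reach is approached as far as the arm can. A call with a gripper value outside its range is refused whole. "grip" is the opening, from 0 (shut) to 1 (fully open), set as the call begins (left out, the last holds). The fingers move at their own pace and stop on an object; "force" is the grip in N (left out, the last holds). Time passes only in rows, so rows that do not move let the fingers close. It gives the time, the measured TCP pose, the force and the opening at its end, in the units of the state.
- monitor.observe(): the state, without advancing time (a new reading comes with each control period).
- imaging.get_image(name): name is "side" or "top"; returns a dict with "color" (400x640x3 uint8, red, green, blue), "fx", "fy", "cx", "cy" (pixels), "rvec" (rotation vector, rad) and "tvec" (3), from world to camera coordinates, as OpenCV has them. Camera axes: x right, y down, z forward; pixel columns grow to the right and rows downward; lengths in m; the calibration is good to about 2 mm. A picture is of the moment at which its call begins. There is no depth.
- workorder.sign_off(): hands the job in, once; it reports no verdict.
Trained networks look in the newest picture that a camera, given by its name, has taken for a name from the list of things; names that differ only in an ending like _2 or _b are one class to them, and where a whole thing is asked for, a point or a joint stands for the part that bears it (a point fixed in the world has none). Each returns a list of dicts, best first, with "p" (0 to 1); they miss things now and then, are a little off and sometimes report something else, mostly with a low value. They report only what shows in the picture. A call takes as long as a camera call.
- outline_of(camera, thing): "mask" (400x640 bool, what is visible of it) and "rect" ([left, top, width, height] in pixels, round what is visible of it).
The state is a dict: "clock": time; "joints": joint angles; "dq": joint speeds; "joint_efforts": joint torques, N m; "position": TCP position; "ee_rot": TCP orientation; "force": force on the tool from outside, world axes, zero at the start; "ft_torque": the same for the moment, N m; "width": opening from 0.0 (shut) to 1.0 (fully open).
Only numpy, scipy, OpenCV 4.12 (cv2) and the standard library are available. Lean on these libraries where they do the work, as an engineer would, in place of code of your own. Each camera call takes 0.05 s, during which the arm holds its last target. There are 200 camera calls.

## Working session

There is one attempt and no reset: what is moved stays moved. The work goes in short steps, Python scripts to look and compute and a tool call to move; the robot and the scene stay as the last step left them, time stands still between calls to the robot, and variables do not carry over. Pictures are saved under pics/ and viewed, about 8 in all and at most 12, crops included, and the job is handed in when it is done.

Besides the shell and the picture viewer there is one more tool, called after ">>>" as name(argument=value, ...) on one line, values as JSON. move_arm: Moves the arm, as the interface text tells. Its arguments: {"type":"object","properties":{"series":{"type":"array"},"grip":{"type":"number"},"force":{"type":"number"}},"required":["series"]}

```bash
mkdir -p pics; ls; python3 - <<'E'
from cell import monitor, imaging, outline_of
import cv2, numpy as np
print(monitor.observe())
for c in ["side","top"]:
    im=imaging.get_image(c); cv2.imwrite(f"pics/{c}0.png",im["color"][:,:,::-1])
    np.savez(f"{c}0.npz",**im)
    print(c,im["fx"],im["fy"],im["cx"],im["cy"],im["rvec"],im["tvec"])
    for t in ["riser","rail","foot","lamp_post","knob_centre","holder","cradle","mug","tube_a","tape","stapler","brick","planter"]:
        r=outline_of(c,t)
        print(t,[(round(d["p"],2),d["rect"],np.round(np.argwhere(d["mask"]).mean(0)[::-1],1) if d["mask"].any() else None) for d in r[:2]])
E
```

```text
pics
{'clock': 0.0, 'joints': array([ 1.01239706,  0.43525761,  0.02494483,  1.5740868 , -0.01158848,
        1.13400225, -0.0750851 ]), 'dq': array([ 0.00058777, -0.00104706,  0.00084397,  0.0003309 ,  0.00102538,
        0.00208314,  0.00050929]), 'joint_efforts': array([-6.56096800e-04, -6.67860317e+01,  9.84675698e-01, -3.14468157e+01,
       -6.08062372e-02,  4.25951346e-02,  1.60683826e-04]), 'position': array([ 0.27486332, -0.56078041,  0.2449271 ]), 'ee_rot': array([-3.05888029e+00, -7.09403539e-01,  7.90350968e-04]), 'force': array([0.35007945, 0.25681997, 0.37311245]), 'ft_torque': array([-0.04644008, -0.00201485,  0.00495859]), 'width': 0.9968353211281864}
side 431.449308101544 431.449308101544 325.1309138965659 194.5471482431859 [ 0.07875356 -2.81829706  1.37014331] [0.52241217 0.07402047 1.17360543]
riser [(0.98, [212.9, 114.5, 125.7, 192.9], array([279.6, 220.5]))]
rail [(0.91, [327.1, 118.3, 19.5, 157.1], array([337.3, 198. ])), (0.38, [324.6, 316.4, 38.4, 63.0], array([342.5, 346.2]))]
foot [(0.71, [312.4, 163.8, 32.4, 25.4], array([329. , 179.4]))]
lamp_post [(0.74, 
[... 1154 characters left out ...]
0.7, 21.4], array([332.2, 212.2])), (0.17, [382.4, 246.1, 32.0, 32.2], array([395. , 261.5]))]
knob_centre []
holder [(0.58, [240.1, 141.4, 56.6, 81.7], array([270.5, 182.3]))]
cradle [(0.82, [397.0, 193.6, 48.1, 36.3], array([417. , 209.2])), (0.38, [230.3, 136.2, 223.3, 87.4], array([354.9, 177.3]))]
mug [(0.56, [424.2, 237.0, 36.7, 38.4], array([441.8, 260.9]))]
tube_a [(0.68, [179.6, 169.3, 27.5, 26.9], array([194.6, 183. ])), (0.6, [179.9, 208.3, 30.5, 26.0], array([192.2, 223.5]))]
tape [(0.62, [381.3, 245.8, 31.7, 31.2], array([395.1, 261. ]))]
stapler [(0.85, [229.4, 261.3, 41.6, 12.3], array([247.1, 265.3]))]
brick []
planter [(0.55, [324.5, 158.2, 8.9, 8.8], array([327.4, 161.2]))]
```

```bash
python3 - <<'E'
import cv2
a=cv2.imread("pics/side0.png")[60:390,200:440]; b=cv2.imread("pics/top0.png")[120:300,160:480]
cv2.imwrite("pics/side0c.png",cv2.resize(a,None,fx=1.8,fy=1.8,interpolation=3)); cv2.imwrite("pics/top0c.png",cv2.resize(b,None,fx=2.5,fy=2.5,interpolation=3))
E
cat > h.py <<'E'
import numpy as np, cv2
def cam(c):
    d=np.load(f"{c}0.npz"); return cv2.Rodrigues(d["rvec"])[0],d["tvec"].ravel(),np.array([[d["fx"],0,d["cx"]],[0,d["fy"],d["cy"]],[0,0,1]],float)
def at_z(c,px,z):
    R,t,K=cam(c); o=-R.T@t; r=R.T@np.linalg.inv(K)@np.array([px[0],px[1],1.]); return o+r*(z-o[2])/r[2]
def proj(c,P):
    R,t,K=cam(c); q=(K@(R@np.atleast_2d(P).T+t[:,None])); return (q[:2]/q[2]).T
def tri(ps,pt):
    Rs,ts,Ks=cam("side");Rt,tt,Kt=cam("top")
    X=cv2.triangulatePoints(Ks@np.c_[Rs,ts],Kt@np.c_[Rt,tt],np.float64(ps).reshape(2,1),np.float64(pt).reshape(2,1)); return (X[:3]/X[3]).ravel()
E
```

```text
(no output)
```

View pics/side0c.png

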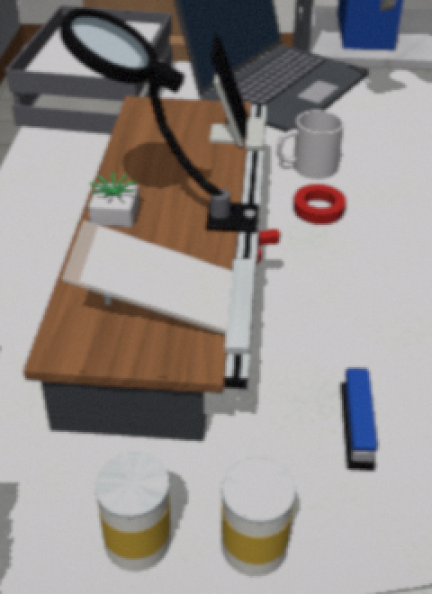

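View pics/top0c.png

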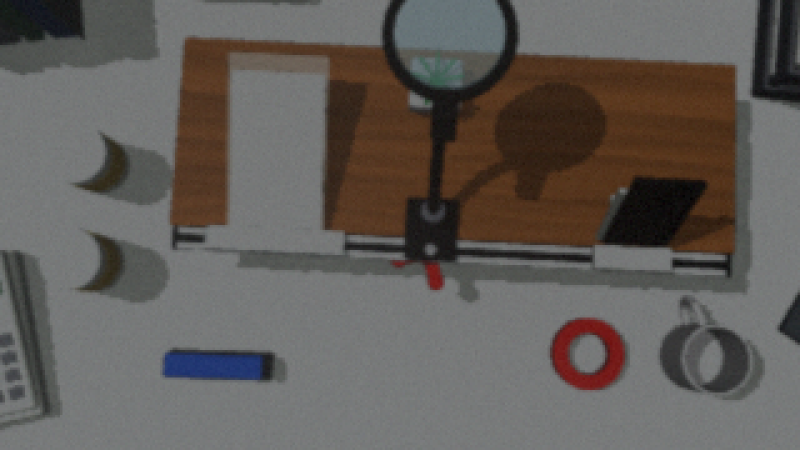

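```bash
python3 - <<'E'
from h import *
T=lambda x,y:(x/2.5+160,y/2.5+120); S=lambda x,y:(x/1.8+200,y/1.8+60)
p=lambda n,v:print(n,np.round(v,4))
for n,x,y,z in [("railL",175,238,.122),("railR",729,265,.122),("stud",431,250,.134),("posttop",432,211,.166),("ledgeR",345,243,.134),("ledgeL",205,238,.134),("cradL",592,257,.134),
 ("lobe front tip",435,290,.092),("lobe left tip",393,264,.092),("footFL",405,260,.132),("footFR",455,262,.132),("shelfBL",185,39,.122),("shelfBR",735,66,.122),("mugtop",720,360,.095),("tape",588,354,.024)]:
    p("top "+n,at_z("top",T(x,y),z))
for n,x,y,z in [("stud",250,214,.134),("posttop",220,196,.166),("ledge near",244,264,.134),("ledge far",236,352,.134),("lobe tip",279,237,.092),("railnear",235,383,.122),("railfar",258,105,.122),("mugtop",322,118,.095),("stapler top near",362,455,.047)]:
    p("side "+n,at_z("side",S(x,y),z))
# red mask
for c in("top","side"):
    im=np.load(f"{c}0.npz")["color"].astype(int); m=(im[...,0]>1.8*im[...,1])&(im[...,0]>1.8*im[...,2])&(im[...,0]>60)
    n,l,s,ce=cv2.connectedComponentsWithStats(m.astype(np.uint8)); print(c,[(s[i].tolist(),ce[i].round(1).tolist()) for i in range(1,n) if 8<s[i,4]<3000])
E
```

```text
top railL [0.4968 0.3152 0.122 ]
top railR [ 0.4819 -0.328   0.122 ]
top stud [0.4897 0.0182 0.134 ]
top posttop [0.5312 0.0193 0.166 ]
top ledgeR [0.4952 0.1171 0.134 ]
top ledgeL [0.4968 0.278  0.134 ]
top cradL [ 0.4863 -0.1666  0.134 ]
top lobe front tip [0.4451 0.0108 0.092 ]
top lobe left tip [0.4747 0.0614 0.092 ]
top footFL [0.4775 0.0477 0.132 ]
top footFR [ 0.4767 -0.0097  0.132 ]
top shelfBL [0.7346 0.3161 0.122 ]
top shelfBR [ 0.7187 -0.3393  0.122 ]
top mugtop [ 0.3718 -0.3251  0.095 ]
top tape [ 0.3721 -0.1849  0.024 ]
side stud [0.4895 0.0202 0.134 ]
side posttop [0.5317 0.0251 0.166 ]
side ledge near [0.4947 0.1303 0.134 ]
side ledge far [0.4992 0.2866 0.134 ]
side lobe tip [0.4463 0.0157 0.092 ]
side railnear [0.4986 0.3222 0.122 ]
side railfar [ 0.4829 -0.3226  0.122 ]
side mugtop [ 0.3676 -0.3336  0.095 ]
side stapler top near [0.3522 0.3535 0.047 ]
top [([97, 68, 13, 52, 515], [103.0, 93.7]), ([116, 71, 10, 50, 250], [119.9, 95.5]), ([330, 225, 7, 11, 57], [333.2, 229.7]), ([381, 247, 29, 29, 437], [395.0, 261.2])]
side [([364, 163, 28, 21, 435], [377.1, 172.9]), ([344, 188, 11, 8, 76], [348.7, 191.2]), ([108, 297, 14, 12, 45], [113.7, 302.5]), ([29, 388, 117, 12, 815], [99.8, 395.4])]
```

The side picture shows the lamp foot at about (329,179) with the red lobe at about (349,191), and the ledge's near end at about (336,206). In the top picture the foot is at (332,212) and the ledge is to its left, which is +y. So the lamp has to slide about 70 mm towards +y. I'll move beside the post now.

>>> move_arm(series=[[0.8,4,0.2,0,0,-6.9],[0.8,4,0.2,0,0,-6.9],[0.8,4,0,0,0,-6.9],[0.8,4,0,0,0,-6.9],[0.8,4,0,0,-6.7,0],[0.8,4,0,0,-6.7,0],[0.8,4,0,0,-6.6,0],[0.8,4,0,0,0,0]], grip=0.4, force=20)

```text
clock: 2.2
position: [0.3367, -0.2397, 0.2491]
ee_rot: [-3.088, 0.044, -0.549]
force: [0.7, -0.0, 0.1]
width: 0.406
```

>>> move_arm(series=[[1.2,3.9,0,0,0,0],[1.2,3.9,0,0,0,0],[1.2,3.9,0,0,0,0],[1.2,3.9,0,0,0,0],[1.2,3.8,-1,0,0,0],[0,0,-3,0,0,0],[0,0,-3,0,0,0],[0,0,0,0,0,0]])

```text
clock: 3.0
position: [0.3968, -0.0467, 0.177]
ee_rot: [-3.089, 0.038, -0.535]
force: [-0.1, 0.3, -0.5]
width: 0.398
```

```bash
python3 - <<'E'
from cell import *
from h import *
s=monitor.observe(); R=cv2.Rodrigues(np.array(s["ee_rot"]))[0]; print(s["position"],s["force"],s["ft_torque"]);print(R.round(3))
im=imaging.get_image("top"); cv2.imwrite("pics/top1.png",cv2.resize(im["color"][100:300,200:480,::-1],None,fx=2.5,fy=2.5))
E
```

```text
[ 0.39676973 -0.04666682  0.17698213] [-0.13852489  0.32179096 -0.47615822] [ 0.07582774  0.49934932 -0.02313617]
[[ 0.941 -0.023  0.337]
 [-0.025 -1.     0.002]
 [ 0.336 -0.01  -0.942]]
```

View pics/top1.png

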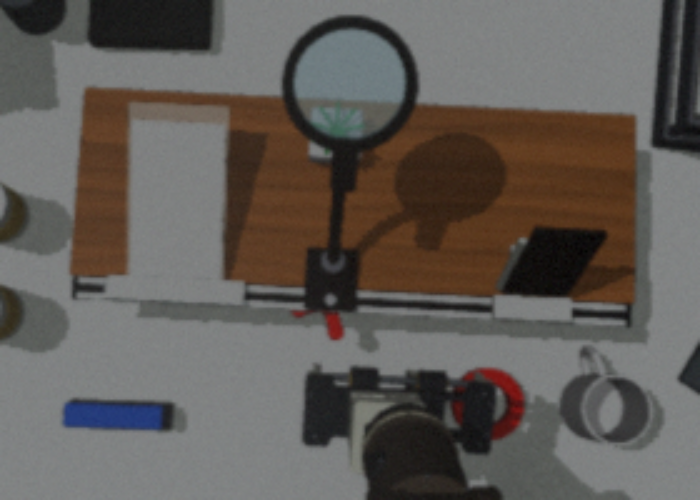

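The gripper is in front of the foot, with its left finger's outside at about px 350 against the post at 333 in the crop. Next I move in beside the post.

>>> move_arm(series=[[2,0,-1.9,0,0,0],[3,0,0,0,0,0],[3,0,0,0,0,0],[3,0,0,0,0,0],[2,0,0,0,0,0],[0,0,0,0,0,0]])

```text
clock: 3.65
position: [0.5329, -0.0478, 0.1632]
ee_rot: [-3.088, 0.042, -0.551]
force: [0.3, 0.8, 0.5]
width: 0.399
```

>>> move_arm(series=[[0,0.5,0,0,0,0],[0,0.5,0,0,0,0],[0,0.5,0,0,0,0],[0,0.5,0,0,0,0],[0,0,0,0,0,0],[0,0,0,0,0,0]])

```text
clock: 4.25
position: [0.5287, -0.0276, 0.161]
ee_rot: [-3.09, 0.041, -0.545]
force: [-2.5, -3.8, 2.8]
width: 0.4
```

>>> move_arm(series=[[0,0.5,0,0,0,0],[0,0.7,0,0,0,0],[0,0.7,0,0,0,0],[0.1,0.7,0,0,0,0],[0,0.7,0,0,0,0],[0,0.5,0,0,0,0],[0,0,0,0,0,0]])

```text
clock: 4.95
position: [0.5298, 0.0103, 0.1608]
ee_rot: [-3.09, 0.041, -0.544]
force: [-0.8, -4.3, 0.9]
width: 0.399
```

```bash
python3 - <<'E'
from cell import *
from h import *
s=monitor.observe();print(s["position"],s["force"])
im=imaging.get_image("top"); a=cv2.resize(im["color"][150:270,220:380,::-1],None,fx=4,fy=4)
im=imaging.get_image("side");b=cv2.resize(im["color"][140:270,270:370,::-1],None,fx=3.69,fy=3.69)
cv2.imwrite("pics/t2.png",np.vstack([a,np.zeros((1,640,3),np.uint8)])[:480,:]);cv2.imwrite("pics/s2.png",b)
for c,t in(("top","foot"),("side","foot"),("top","holder")):
  for d in outline_of(c,t)[:1]: print(c,t,d["p"],d["rect"])
E
```

```text
[0.52980201 0.01032768 0.16076704] [-0.75364397 -4.29709889  0.91970978]
side foot 0.81 [310.0, 173.3, 32.1, 28.2]
top holder 0.83 [239.0, 142.6, 62.1, 79.6]
```

View pics/t2.png

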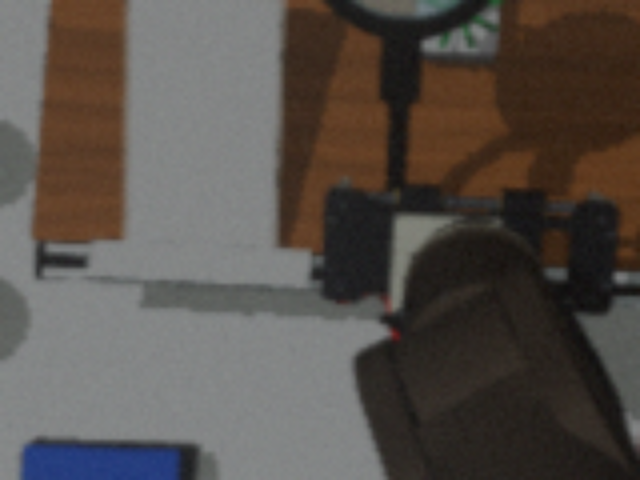

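The lamp is sliding with the finger, and the ledge end is at about px 322 in the crop. I estimate 25–35 mm still to go.

>>> move_arm(series=[[0,0.5,0,0,0,0],[0,0.5,0,0,0,0],[0,0.5,0,0,0,0],[0,0.3,0,0,0,0],[0,0,0,0,0,0]])

```text
clock: 5.7
position: [0.5302, 0.0282, 0.1608]
ee_rot: [-3.09, 0.041, -0.545]
force: [0.5, -6.0, 1.7]
width: 0.397
```

>>> move_arm(series=[[0,0.1,0,0,0,0],[0,0.1,0,0,0,0],[0,0.1,0,0,0,0],[0,0.1,0,0,0,0]])

```text
clock: 6.1
position: [0.5302, 0.0314, 0.1608]
ee_rot: [-3.091, 0.043, -0.545]
force: [0.7, -7.7, 1.5]
width: 0.398
```

>>> move_arm(series=[[0,0.1,0,0,0,0],[0,0.1,0,0,0,0],[0,0.1,0,0,0,0]])

```text
clock: 6.4
position: [0.5303, 0.0344, 0.1608]
ee_rot: [-3.09, 0.043, -0.545]
force: [0.7, -8.9, 1.4]
width: 0.399
```

Still sliding at about 8 N.

>>> move_arm(series=[[0,0.1,0,0,0,0],[0,0.1,0,0,0,0],[0,0.1,0,0,0,0]])

```text
clock: 6.7
position: [0.5303, 0.0374, 0.1608]
ee_rot: [-3.09, 0.043, -0.545]
force: [2.0, -8.0, 1.3]
width: 0.401
```

>>> move_arm(series=[[0,0.1,0,0,0,0],[0,0.1,0,0,0,0]])

```text
clock: 6.9
position: [0.5304, 0.039, 0.1608]
ee_rot: [-3.091, 0.044, -0.545]
force: [1.5, -11.7, 2.8]
width: 0.396
```

>>> move_arm(series=[[0,0.1,0,0,0,0],[0,0.1,0,0,0,0]])

```text
clock: 7.1
position: [0.5303, 0.0392, 0.1608]
ee_rot: [-3.093, 0.047, -0.544]
force: [1.0, -17.7, 5.0]
width: 0.394
```

Butted: the position stopped at y=0.0392 and the force rose to 17.7 N. I'll back off and look.

>>> move_arm(series=[[0,-0.2,0,0,0,0],[0,-0.5,0,0,0,0],[0,-1.5,0,0,0,0],[-3,0,0,0,0,0],[-4,-1,0,0,0,0],[-4,-1,0,0,0,0],[-4,-1,0,0,0,0],[-1,-1,0,0,0,0]])

```text
clock: 7.9
position: [0.3654, -0.0193, 0.1596]
ee_rot: [-3.091, 0.037, -0.54]
force: [-0.5, -0.3, -0.2]
width: 0.398
```

```bash
python3 - <<'E'
from cell import *
from h import *
s=monitor.observe();print(s["position"],s["force"])
im=imaging.get_image("top"); a=cv2.resize(im["color"][190:250,240:340,::-1],None,fx=6,fy=6,interpolation=3)
im2=imaging.get_image("side");b=cv2.resize(im2["color"][160:250,300:400,::-1],None,fx=6,fy=6,interpolation=3)[:,:]
cv2.imwrite("pics/3.png",cv2.resize(np.vstack([a,b]),None,fx=.66,fy=.66))
for c,i in(("top",im),("side",im2)):
    q=i["color"].astype(int); m=(q[...,0]>1.8*q[...,1])&(q[...,0]>1.8*q[...,2])&(q[...,0]>60)
    n,l,st,ce=cv2.connectedComponentsWithStats(m.astype(np.uint8)); print(c,[(st[k].tolist(),ce[k].round(1).tolist()) for k in range(1,n) if 4<st[k,4]<400])
for c,t in(("top","foot"),("side","foot"),("top","lamp_post"),("top","knob_centre"),("side","knob_centre")):
  for d in outline_of(c,t)[:1]: print(c,t,d["p"],d["rect"])
E
```

```text
[ 0.36538826 -0.01932234  0.15956812] [-0.54803404 -0.32666782 -0.22591842]
top [([116, 71, 10, 50, 242], [119.9, 95.5]), ([294, 223, 6, 2, 10], [296.1, 223.4]), ([307, 224, 7, 11, 55], [309.9, 228.7])]
side [([364, 163, 27, 21, 365], [375.2, 173.5]), ([343, 204, 12, 9, 85], [348.1, 208.2]), ([342, 217, 2, 6, 10], [342.4, 219.1]), ([108, 297, 17, 12, 59], [115.0, 303.0])]
top foot 0.94 [296.0, 201.4, 23.5, 22.4]
side foot 0.76 [310.3, 178.3, 33.8, 28.7]
top lamp_post 0.85 [298.6, 198.1, 21.6, 23.4]
top knob_centre 0.56 [310.2, 224.2, 4.7, 11.9]
```

View pics/3.png

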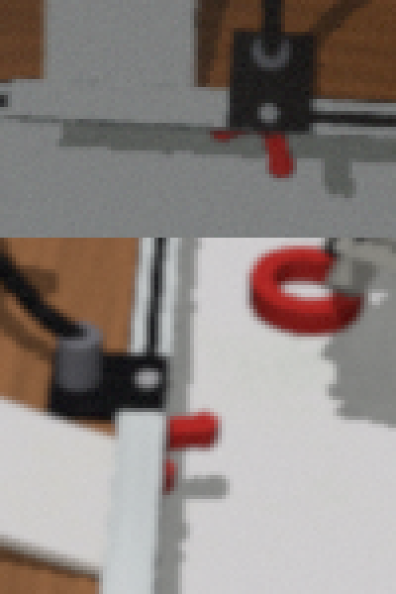

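```bash
python3 - <<'E'
from h import *
st=at_z("top",(307.9,218.3),.134); print("stud",st, at_z("side",(300+149/3.96,160+(379-237)/3.96),.134))
print("side tip", at_z("side",(300+216/3.96,160+(430-237)/3.96),.09))
A=np.array([.4914,.0905,0])
for th in range(-4,25,4):
    t=np.radians(th)-.0235; 
    d=lambda r,z,o=0:A+[-r*np.cos(t+o),-r*np.sin(t+o),z]
    print(th,proj("top",[d(37,.098)*1 if 0 else A+[-.037*np.cos(t),-.037*np.sin(t),.098], A+[-.047*np.cos(t),-.047*np.sin(t),.08]]).round(1).tolist(), proj("side",[A+[-.047*np.cos(t),-.047*np.sin(t),.089]]).round(1).tolist(),"next lobe",proj("side",[A+[-.037*np.sin(t),.037*np.cos(t),.089]]).round(1).tolist())
E
```

```text
stud [0.49273986 0.08860582 0.134     ] [0.49088836 0.08944723 0.134     ]
side tip [0.44776786 0.0821676  0.09      ]
-4 [[306.0, 232.0], [305.8, 235.6]] [[355.8, 212.4]] next lobe [[334.9, 220.3]]
0 [[306.9, 232.1], [306.9, 235.7]] [[355.9, 211.6]] next lobe [[336.0, 220.4]]
4 [[307.8, 232.1], [308.0, 235.7]] [[355.9, 210.7]] next lobe [[337.1, 220.5]]
8 [[308.6, 232.1], [309.1, 235.6]] [[355.8, 209.9]] next lobe [[338.2, 220.5]]
12 [[309.5, 232.0], [310.2, 235.5]] [[355.6, 209.0]] next lobe [[339.2, 220.4]]
16 [[310.4, 231.8], [311.2, 235.3]] [[355.3, 208.2]] next lobe [[340.3, 220.3]]
20 [[311.2, 231.6], [312.3, 235.0]] [[354.9, 207.3]] next lobe [[341.3, 220.1]]
24 [[312.0, 231.3], [313.3, 234.6]] [[354.4, 206.5]] next lobe [[342.4, 219.9]]
```

The picture shows the foot's left edge touching the ledge end, at about (231,95) in the crop. The front lobe is about 13° past the front, with its tip at (283,172). The axis is at about (0.4915, 0.0895). I'll straddle the front lobe and push it towards -y, which is counter-clockwise.

>>> move_arm(series=[[0,3.4,-2.2,0,0,0],[0,3.4,-2.2,0,0,0],[0,3.3,-2.3,0,0,0],[2,0,0,0,0,0],[2,0,0,0,0,0],[2,0,0,0,0,0],[2,0,0,0,0,0],[0,0,0,0,0,0]])

```text
clock: 9.05
position: [0.4535, 0.022, 0.13]
ee_rot: [3.09, -0.049, 0.537]
force: [0.6, 0.7, -0.1]
width: 0.399
```

>>> move_arm(series=[[1.3,0,0,0,0,0],[0,0,0,0,0,0]])

```text
clock: 9.25
position: [0.4614, 0.0207, 0.1283]
ee_rot: [3.088, -0.048, 0.526]
force: [-7.7, 1.4, 3.0]
width: 0.4
```

>>> move_arm(series=[[0,-0.3,0,0,0,0],[0,-0.3,0,0,0,0],[0,-0.3,0,0,0,0],[0,0,0,0,0,0]])

```text
clock: 9.65
position: [0.4612, 0.0123, 0.1285]
ee_rot: [3.089, -0.047, 0.528]
force: [-7.8, 4.6, -0.5]
width: 0.403
```

The first rows were cut short by the joint speed limit, so the fingers met the rail's front lightly (8 N) at y≈0.02. I'll back off and re-approach in checked steps.

>>> move_arm(series=[[-2,0,0,0,0,0],[-3,0,0,0,0,0],[0,0,0,0,0,0]])

```text
clock: 9.95
position: [0.4096, 0.011, 0.1288]
ee_rot: [3.087, -0.048, 0.528]
force: [0.2, 0.7, 0.2]
width: 0.401
```

>>> move_arm(series=[[0,1.4,-0.8,0,0,0],[0,1.4,-0.8,0,0,0],[0,1.4,-0.8,0,0,0],[0,1.4,-0.8,0,0,0],[0,1.3,-0.4,0,0,0],[0,0,0,0,0,0]])

```text
clock: 10.55
position: [0.4136, 0.0719, 0.0992]
ee_rot: [3.091, -0.038, 0.53]
force: [0.4, 0.2, 1.8]
width: 0.403
```

>>> move_arm(series=[[0,1.0,-0.7,0,0,0],[0,0,0,0,0,0]])

```text
clock: 10.75
position: [0.4133, 0.0796, 0.0921]
ee_rot: [3.09, -0.044, 0.528]
force: [-1.5, -0.3, -0.0]
width: 0.4
```

>>> move_arm(series=[[1.5,0,0,0,0,0],[1.5,0,0,0,0,0],[0,0,0,0,0,0]])

```text
clock: 11.05
position: [0.4451, 0.0773, 0.093]
ee_rot: [3.09, -0.054, 0.531]
force: [-0.1, 0.4, -0.1]
width: 0.402
```

```bash
cat > look.py <<'E'
import sys
from cell import *
from h import *
n=sys.argv[1]
s=monitor.observe();print(s["position"].round(4),s["force"].round(2),s["ft_torque"].round(2))
im=imaging.get_image("top"); a=cv2.resize(im["color"][190:250,250:350,::-1],None,fx=5,fy=5,interpolation=3)
im2=imaging.get_image("side");b=cv2.resize(im2["color"][170:240,300:400,::-1],None,fx=5,fy=5,interpolation=3)
R=cv2.Rodrigues(np.array(s["ee_rot"]))[0]
print(R[:,2].round(3)); print("tcp px",proj("top",s["position"]),proj("side",s["position"]))
cv2.imwrite(f"pics/{n}.png",np.hstack([a,np.zeros((300,0,3),np.uint8)]) if 0 else np.vstack([a,b])[:600])
E
python3 look.py 4
```

```text
[0.4451 0.0773 0.093 ] [-0.05  0.44 -0.14] [0.09 0.4  0.01]
[ 0.334 -0.012 -0.943]
tcp px [[311.60282349 235.4500472 ]] [[355.69887144 206.59597465]]
```

View pics/4.png

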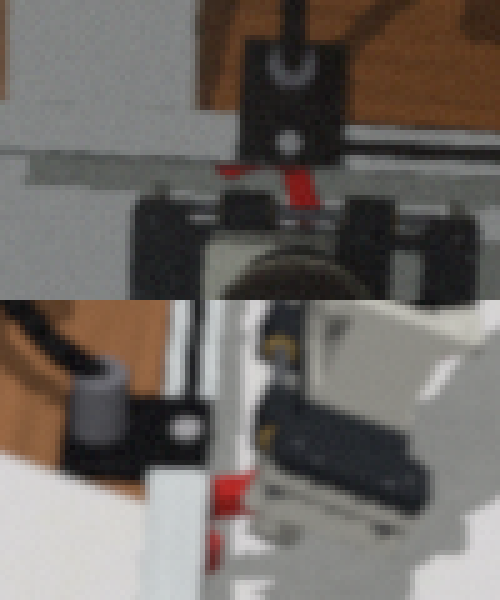

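The lobe, at px 300 in the crop, lies between the fingers at 248 and 368, and the foot is still butted. I'll move in a little and push.

>>> move_arm(series=[[0.7,0.1,0,0,0,0],[0.6,0.1,0,0,0,0],[0,0,0,0,0,0]])

```text
clock: 11.45
position: [0.4569, 0.0804, 0.0926]
ee_rot: [3.09, -0.05, 0.53]
force: [-0.2, -0.3, 0.5]
width: 0.4
```

>>> move_arm(series=[[0,-0.3,0,0,0,0],[0,-0.3,0,0,0,0],[0,-0.2,0,0,0,0],[0,0,0,0,0,0]])

```text
clock: 11.85
position: [0.4558, 0.0726, 0.0923]
ee_rot: [3.09, -0.048, 0.529]
force: [-1.8, 3.5, -1.1]
width: 0.404
```

>>> move_arm(series=[[0,-0.2,0,0,0,0],[0,-0.2,0,0,0,0],[0,0,0,0,0,0]])

```text
clock: 12.15
position: [0.4559, 0.0688, 0.0924]
ee_rot: [3.09, -0.048, 0.529]
force: [-1.5, 4.9, -0.5]
width: 0.397
```

>>> move_arm(series=[[0,-0.2,0,0,0,0],[0,-0.2,0,0,0,0],[0,0,0,0,0,0]])

```text
clock: 12.45
position: [0.4562, 0.0647, 0.0925]
ee_rot: [3.09, -0.049, 0.53]
force: [0.1, 4.8, 0.2]
width: 0.4
```

>>> move_arm(series=[[0,-0.2,0,0,0,0],[0,-0.2,0,0,0,0],[0,0,0,0,0,0]])

```text
clock: 12.75
position: [0.4559, 0.0604, 0.0924]
ee_rot: [3.09, -0.049, 0.529]
force: [-0.7, 4.4, 0.5]
width: 0.401
```

>>> move_arm(series=[[0.3,-0.2,0,0,0,0],[0.3,-0.2,0,0,0,0],[0,-0.2,0,0,0,0],[0,0,0,0,0,0]])

```text
clock: 13.15
position: [0.4608, 0.0538, 0.0918]
ee_rot: [3.089, -0.05, 0.525]
force: [-4.2, 3.7, 0.2]
width: 0.403
```

>>> move_arm(series=[[0,-0.2,0,0,0,0],[0,-0.2,0,0,0,0],[0,0,0,0,0,0]])

```text
clock: 13.45
position: [0.4608, 0.0503, 0.0918]
ee_rot: [3.09, -0.048, 0.526]
force: [-2.9, 5.4, -0.9]
width: 0.401
```

>>> move_arm(series=[[0,0.2,0,0,0,0],[-1.7,0.1,0,0,0,0],[-1.7,0,0,0,0,0],[-1.7,0,0,0,0,0],[0,1.4,0,0,0,0],[0,1.4,0,0,0,0],[0,1.4,0,0,0,0],[0,1.4,0,0,0,0]])

```text
clock: 14.25
position: [0.4109, 0.1089, 0.0924]
ee_rot: [3.088, -0.052, 0.528]
force: [-0.2, 0.1, 0.5]
width: 0.399
```

```bash
python3 look.py 5
```

```text
[0.4109 0.1089 0.0924] [-0.19  0.11  0.54] [0.04 0.38 0.02]
[ 0.332 -0.014 -0.943]
tcp px [[300.5880198  246.77831373]] [[369.91288465 215.73728969]]
```

View pics/5.png

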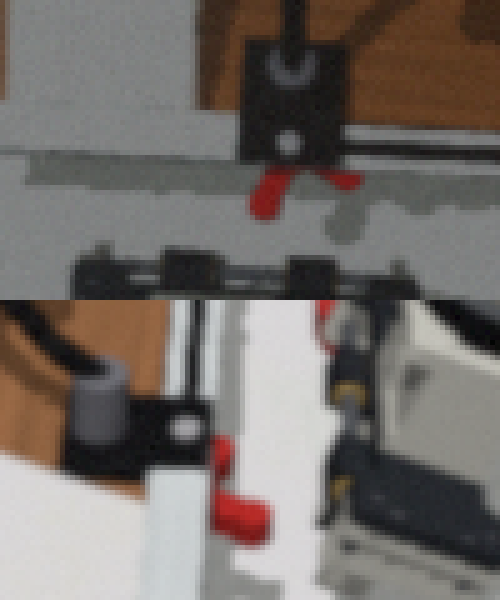

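The next lobe is at (265,210) in the crop, roughly 25° before the front. The foot is still butted. I'll go in on this lobe.

>>> move_arm(series=[[0,-0.4,0,0,0,0],[1.5,0,0,0,0,0],[1.5,0,0,0,0,0],[1.4,0,0,0,0,0],[0,0,0,0,0,0]])

```text
clock: 14.85
position: [0.4565, 0.1034, 0.0926]
ee_rot: [3.089, -0.055, 0.53]
force: [0.1, 0.0, -0.1]
width: 0.399
```

>>> move_arm(series=[[0,-0.3,0,0,0,0],[0,-0.3,0,0,0,0],[0,-0.3,0,0,0,0],[0,0,0,0,0,0]])

```text
clock: 15.25
position: [0.4542, 0.0958, 0.0922]
ee_rot: [3.09, -0.049, 0.528]
force: [0.9, -1.0, 0.3]
width: 0.401
```

>>> move_arm(series=[[0,-0.2,0,0,0,0],[0,-0.2,0,0,0,0],[0,0,0,0,0,0]])

```text
clock: 15.55
position: [0.4539, 0.0939, 0.092]
ee_rot: [3.092, -0.044, 0.528]
force: [-5.5, 7.0, 0.9]
width: 0.4
```

>>> move_arm(series=[[-0.1,-0.1,0,0,0,0],[-0.1,-0.1,0,0,0,0],[0,0,0,0,0,0]])

```text
clock: 15.85
position: [0.4524, 0.0918, 0.0922]
ee_rot: [3.092, -0.045, 0.529]
force: [-3.1, 6.2, -0.8]
width: 0.403
```

>>> move_arm(series=[[0,-0.1,0,0,0,0],[0,-0.1,0,0,0,0],[0,0,0,0,0,0]])

```text
clock: 16.15
position: [0.4518, 0.0902, 0.092]
ee_rot: [3.092, -0.043, 0.528]
force: [-6.9, 9.1, 1.5]
width: 0.403
```

```bash
cat > chk.py <<'E'
import sys
from cell import *
from h import *
s=monitor.observe();print(s["position"].round(4),s["force"].round(2),s["ft_torque"].round(2))
ref=cv2.imread("pics/5.png")
im=imaging.get_image("top"); a=cv2.resize(im["color"][190:250,250:350,::-1],None,fx=5,fy=5,interpolation=3)
im2=imaging.get_image("side");b=cv2.resize(im2["color"][170:240,300:400,::-1],None,fx=5,fy=5,interpolation=3)
cv2.imwrite("pics/chk.png",np.vstack([a,b])[:600])
for nm,new,rf,(x0,x1,y0,y1) in (("top",a,ref[:300],(235,350,30,110)),("side",b[:300],ref[300:],(60,205,50,180))):
    t=rf[y0:y1,x0:x1]; m=cv2.matchTemplate(new[max(0,y0-20):y1+20,x0-20:x1+20],t,cv2.TM_CCOEFF_NORMED); _,v,_,p=cv2.minMaxLoc(m); print(nm,"shift px/5:",p[0]-20,p[1]-min(20,y0),round(v,3))
E
python3 chk.py
```

```text
[0.4518 0.0902 0.092 ] [-6.91  9.13  1.47] [1.79 1.74 0.77]
top shift px/5: 0 0 0.972
side shift px/5: 0 0 0.997
```

>>> move_arm(series=[[-0.2,0,0,0,0,0],[-0.1,0,0,0,0,0],[0,0,0,0,0,0]])

```text
clock: 16.55
position: [0.4505, 0.0894, 0.0927]
ee_rot: [3.091, -0.047, 0.531]
force: [-0.2, 5.7, -1.2]
width: 0.402
```

>>> move_arm(series=[[0,-0.1,0,0,0,0],[0,0,0,0,0,0]])

```text
clock: 16.75
position: [0.4501, 0.0882, 0.0925]
ee_rot: [3.091, -0.047, 0.53]
force: [-0.5, 4.8, -0.8]
width: 0.4
```

>>> move_arm(series=[[0,-0.2,0,0,0,0],[0,0,0,0,0,0]])

```text
clock: 16.95
position: [0.4495, 0.0862, 0.0923]
ee_rot: [3.091, -0.046, 0.529]
force: [-5.2, 6.3, 2.8]
width: 0.398
```

>>> move_arm(series=[[0,-0.2,0,0,0,0],[0,0,0,0,0,0]])

```text
clock: 17.15
position: [0.4492, 0.0843, 0.0922]
ee_rot: [3.091, -0.046, 0.528]
force: [-3.4, 5.9, 1.7]
width: 0.4
```

>>> move_arm(series=[[0,-0.2,0,0,0,0],[0,0,0,0,0,0]])

```text
clock: 17.35
position: [0.449, 0.0822, 0.0921]
ee_rot: [3.091, -0.046, 0.527]
force: [-4.4, 7.3, 2.7]
width: 0.402
```

>>> move_arm(series=[[-0.1,-0.2,0,0,0,0],[0,0,0,0,0,0]])

```text
clock: 17.55
position: [0.4483, 0.0801, 0.0922]
ee_rot: [3.091, -0.046, 0.528]
force: [-4.1, 7.2, 1.7]
width: 0.403
```

>>> move_arm(series=[[0,-0.2,0,0,0,0],[0,0,0,0,0,0]])

```text
clock: 17.75
position: [0.448, 0.0781, 0.0921]
ee_rot: [3.091, -0.046, 0.527]
force: [-4.4, 5.1, 1.0]
width: 0.402
```

>>> move_arm(series=[[0.1,-0.2,0,0,0,0],[0,0,0,0,0,0]])

```text
clock: 17.95
position: [0.449, 0.076, 0.092]
ee_rot: [3.091, -0.046, 0.527]
force: [-4.3, 5.5, 1.7]
width: 0.398
```

>>> move_arm(series=[[0.1,-0.2,0,0,0,0],[0,0,0,0,0,0]])

```text
clock: 18.15
position: [0.4499, 0.074, 0.092]
ee_rot: [3.091, -0.046, 0.527]
force: [-4.7, 5.9, 1.4]
width: 0.401
```

>>> move_arm(series=[[0.1,-0.2,0,0,0,0],[0,0,0,0,0,0]])

```text
clock: 18.35
position: [0.4508, 0.072, 0.0919]
ee_rot: [3.091, -0.046, 0.527]
force: [-4.8, 5.6, 0.6]
width: 0.402
```

```bash
python3 chk.py
```

```text
[0.4508 0.072  0.0919] [-4.85  5.57  0.65] [1.24 1.29 0.5 ]
top shift px/5: 0 0 0.93
side shift px/5: 0 0 0.991
```

View pics/chk.png

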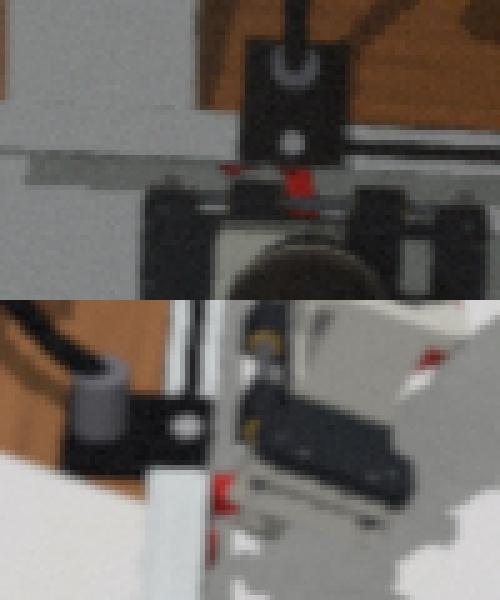

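The lobe is now just past the front, at (300,185) in the crop. The foot is within about 1 mm of butted. I'll keep turning.

>>> move_arm(series=[[0,-0.2,0,0,0,0],[0,-0.1,0,0,0,0],[0,0,0,0,0,0]])

```text
clock: 18.75
position: [0.4509, 0.0695, 0.092]
ee_rot: [3.091, -0.045, 0.527]
force: [-5.3, 8.3, 1.2]
width: 0.402
```

>>> move_arm(series=[[0,-0.2,0,0,0,0],[0,0,0,0,0,0]])

```text
clock: 18.95
position: [0.4509, 0.0676, 0.092]
ee_rot: [3.091, -0.045, 0.527]
force: [-4.4, 7.7, 1.4]
width: 0.398
```

>>> move_arm(series=[[0.1,-0.2,0,0,0,0],[0,0,0,0,0,0]])

```text
clock: 19.15
position: [0.4514, 0.0653, 0.0918]
ee_rot: [3.091, -0.045, 0.526]
force: [-7.3, 7.9, 3.4]
width: 0.401
```

```bash
cat >> chk.py <<'E'
def stud(img,x0,x1,y0,y1):
    g=cv2.cvtColor(img[y0:y1,x0:x1],6).astype(float); w=np.clip(g-np.percentile(g,75),0,None); ys,xs=np.mgrid[y0:y1,x0:x1]; return round((w*xs).sum()/w.sum(),1),round((w*ys).sum()/w.sum(),1)
for k,(t,s_) in {"ref":(ref[:300],ref[300:]),"new":(a,b[:300])}.items(): print(k,"stud top",stud(t,272,310,125,155),"side",stud(s_,165,203,110,145))
e=lambda i:[round(float(np.interp(90,*(lambda r:(r[::-1],np.arange(len(r))[::-1]+x))(i[115:150,x:x2].mean((0,2))))),1) if 0 else np.round(i[100:150,x:x2].mean((0,2))).astype(int).tolist()[::4] for x,x2 in((225,260),(330,360))]
print(e(ref[:300]));print(e(a))
E
python3 chk.py
```

```text
[0.4514 0.0653 0.0918] [-7.32  7.88  3.36] [1.56 1.66 0.67]
top shift px/5: 5 0 0.956
side shift px/5: 0 0 0.983
ref stud top (np.float64(287.7), np.float64(142.3)) side (np.float64(186.0), np.float64(127.4))
new stud top (np.float64(292.7), np.float64(142.7)) side (np.float64(185.6), np.float64(125.0))
[[112, 112, 109, 84, 38, 29, 29, 28, 29], [27, 27, 28, 37, 55, 68, 68, 76]]
[[114, 114, 111, 90, 47, 29, 29, 27, 26], [26, 26, 24, 28, 42, 59, 59, 71]]
```

The foot has crept about 2 mm, because pushing at about 8 N towards -y is enough to drag it. Better plan: grip the lobe between both pads. Then y controls the foot position, and the torque can come from an x push, which the rail takes.

>>> move_arm(series=[[0,0.3,0,0,0,0],[0,0.5,0,0,0,0],[0.3,0.1,0,0,0,0],[0,0,0,0,0,0]])

```text
clock: 19.65
position: [0.4566, 0.0733, 0.0925]
ee_rot: [3.089, -0.05, 0.529]
force: [0.7, -0.3, 0.2]
width: 0.397
```

>>> move_arm(series=[[0,0,0,0,0,0],[0,0,0,0,0,0],[0,0,0,0,0,0],[0,0,0,0,0,0]], grip=0.0, force=15)

```text
clock: 20.05
position: [0.4563, 0.0743, 0.0925]
ee_rot: [3.091, -0.047, 0.53]
force: [2.2, 5.1, -1.3]
width: 0.244
```

```bash
python3 chk.py | head -5
```

```text
[0.4563 0.0743 0.0925] [ 2.2   5.12 -1.31] [1.21 0.42 0.59]
top shift px/5: 5 0 0.959
side shift px/5: 0 0 0.982
ref stud top (np.float64(287.7), np.float64(142.3)) side (np.float64(186.0), np.float64(127.4))
new stud top (np.float64(292.4), np.float64(142.5)) side (np.float64(185.8), np.float64(125.2))
```

>>> move_arm(series=[[0,0.1,0,0,0,0],[0,0.1,0,0,0,0],[0,0,0,0,0,0]], force=40)

```text
clock: 20.45
position: [0.4558, 0.0749, 0.0923]
ee_rot: [3.089, -0.05, 0.528]
force: [-1.0, 1.0, 0.3]
width: 0.227
```

>>> move_arm(series=[[0,0.1,0,0,0,0],[0,0.1,0,0,0,0],[0,0,0,0,0,0]])

```text
clock: 20.75
position: [0.4551, 0.0761, 0.092]
ee_rot: [3.088, -0.052, 0.526]
force: [-3.5, -4.1, 3.8]
width: 0.219
```

>>> move_arm(series=[[0.1,0.1,0,0,0,0],[0.1,0.1,0,0,0,0],[0,0,0,0,0,0]])

```text
clock: 21.05
position: [0.4553, 0.0767, 0.0913]
ee_rot: [3.087, -0.053, 0.521]
force: [-12.1, -7.1, 12.6]
width: 0.216
```

>>> move_arm(series=[[0.1,0.1,0,0,0,0],[0.1,0.1,0,0,0,0],[0,0,0,0,0,0]])

```text
clock: 21.35
position: [0.4555, 0.0772, 0.0908]
ee_rot: [3.085, -0.055, 0.516]
force: [-20.6, -10.8, 21.1]
width: 0.219
```

```bash
python3 chk.py | head -5
```

```text
[0.4555 0.0772 0.0908] [-20.6  -10.79  21.07] [-1.95  2.7  -0.81]
top shift px/5: 5 0 0.95
side shift px/5: 0 0 0.984
ref stud top (np.float64(287.7), np.float64(142.3)) side (np.float64(186.0), np.float64(127.4))
new stud top (np.float64(292.1), np.float64(142.2)) side (np.float64(185.8), np.float64(125.4))
```

The foot gap is about 2 mm, and gripping only wedges the lobe (20 N in x and z). I'll release, re-butt the lamp by its post, and then tighten with x-dominant pushes.

>>> move_arm(series=[[-0.4,-0.3,0.1,0,0,0],[0,0,0,0,0,0],[0,0,0,0,0,0],[0,0,0,0,0,0]], grip=0.4)

```text
clock: 21.85
position: [0.4566, 0.0787, 0.0935]
ee_rot: [3.09, -0.049, 0.53]
force: [-0.1, -0.9, 0.8]
width: 0.396
```

>>> move_arm(series=[[-1.5,0,0,0,0,0],[-1.7,0,0,0,0,0],[-1.7,0,0,0,0,0],[0,-1.5,1.4,0,0,0],[0,-1.5,1.4,0,0,0],[0,-1.5,1.4,0,0,0],[0,-1.5,1.4,0,0,0],[0,0,1.3,0,0,0]])

```text
clock: 22.65
position: [0.4069, 0.0168, 0.163]
ee_rot: [3.089, -0.053, 0.529]
force: [-0.1, -0.2, -0.7]
width: 0.402
```

```bash
python3 chk.py
```

```text
[0.4069 0.0168 0.163 ] [-0.13 -0.18 -0.72] [ 0.09  0.4  -0.01]
top shift px/5: 5 0 0.949
side shift px/5: 0 0 0.984
ref stud top (np.float64(287.7), np.float64(142.3)) side (np.float64(186.0), np.float64(127.4))
new stud top (np.float64(292.2), np.float64(142.4)) side (np.float64(185.8), np.float64(125.3))
[[112, 112, 109, 84, 38, 29, 29, 28, 29], [27, 27, 28, 37, 55, 68, 68, 76]]
[[113, 113, 109, 90, 48, 31, 31, 30, 29], [28, 28, 27, 31, 42, 60, 60, 74]]
```

View pics/chk.png

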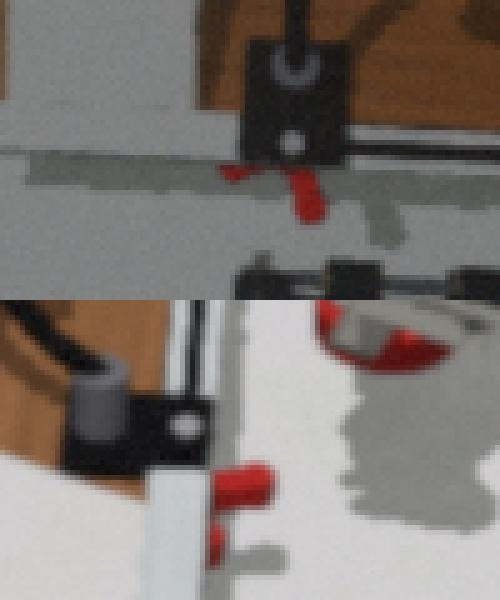

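The front lobe is now about 20° past the front, with its tip at (315,213), and there is a thin gap at the ledge. I'll re-butt by the post.

>>> move_arm(series=[[2.5,-0.2,0,0,0,0],[3,-0.2,0,0,0,0],[3,0,0,0,0,0],[3,0,0,0,0,0],[0.8,0,-0.1,0,0,0],[0,0,0,0,0,0]])

```text
clock: 23.35
position: [0.5305, 0.0145, 0.1602]
ee_rot: [3.09, -0.049, 0.527]
force: [-0.1, 0.6, 0.1]
width: 0.401
```

>>> move_arm(series=[[0,0.5,0,0,0,0],[0,0.5,0,0,0,0],[0,0.4,0,0,0,0],[0,0,0,0,0,0]])

```text
clock: 23.75
position: [0.5295, 0.0293, 0.1615]
ee_rot: [3.09, -0.047, 0.529]
force: [-0.7, 0.3, 0.2]
width: 0.398
```

Contact is expected near y≈0.037, butted near 0.039.

>>> move_arm(series=[[0,0.2,0,0,0,0],[0,0.2,0,0,0,0],[0,0.2,0,0,0,0],[0,0.1,0,0,0,0],[0,0,0,0,0,0]])

```text
clock: 24.25
position: [0.5299, 0.0353, 0.1613]
ee_rot: [3.09, -0.05, 0.528]
force: [0.2, 0.1, 0.1]
width: 0.396
```

>>> move_arm(series=[[0,0.1,0,0,0,0],[0,0.1,0,0,0,0],[0,0,0,0,0,0]])

```text
clock: 24.55
position: [0.5299, 0.0368, 0.1613]
ee_rot: [3.089, -0.051, 0.528]
force: [-0.0, -1.9, -0.4]
width: 0.397
```

>>> move_arm(series=[[0,0.1,0,0,0,0],[0,0.1,0,0,0,0],[0,0,0,0,0,0]])

```text
clock: 24.85
position: [0.5298, 0.0371, 0.1613]
ee_rot: [3.088, -0.054, 0.527]
force: [0.5, -8.6, 1.1]
width: 0.4
```

>>> move_arm(series=[[0,0.1,0,0,0,0],[0,0.1,0,0,0,0],[0,0,0,0,0,0]])

```text
clock: 25.15
position: [0.5297, 0.0374, 0.1613]
ee_rot: [3.086, -0.057, 0.526]
force: [-0.3, -13.9, 3.9]
width: 0.398
```

>>> move_arm(series=[[0,0.1,0,0,0,0],[0,0.1,0,0,0,0],[0,0,0,0,0,0]])

```text
clock: 25.45
position: [0.5297, 0.0377, 0.1613]
ee_rot: [3.085, -0.06, 0.526]
force: [-0.4, -19.8, 5.8]
width: 0.4
```

Here the foot holds against 20 N at 1.5 mm short of full contact. So the clamp has already begun to bite, and pushing the lobe won't drag it easily now. The gap is about 1.5–2 mm, inside the 5 mm limit. I'll go back and finish tightening.

>>> move_arm(series=[[0,-0.8,0,0,0,0],[0,-1.2,0,0,0,0],[-3,0,0,0,0,0],[-3,0,0,0,0,0],[-3,0,0,0,0,0],[-3,0,0,0,0,0],[-0.4,0,0,0,0,0],[0,0,0,0,0,0]])

```text
clock: 26.25
position: [0.4057, 0.0236, 0.1616]
ee_rot: [3.09, -0.048, 0.53]
force: [0.1, 0.5, 0.3]
width: 0.399
```

>>> move_arm(series=[[0,1.4,-1.4,0,0,0],[0,1.4,-1.4,0,0,0],[0,1.4,-1.4,0,0,0],[0,1.4,-1.4,0,0,0],[0,0,-1.3,0,0,0],[0,0,0,0,0,0]])

```text
clock: 26.85
position: [0.4066, 0.08, 0.0913]
ee_rot: [3.088, -0.046, 0.527]
force: [0.7, 0.3, 0.1]
width: 0.4
```

```bash
python3 chk.py|head -5; python3 - <<'E'
from h import *
A=np.array([.4915,.088,0])
im=cv2.imread("pics/chk.png")[:300].astype(int); m=(im[...,2]>1.8*im[...,1])&(im[...,2]>60)
n,l,s,c=cv2.connectedComponentsWithStats(m.astype(np.uint8)); print([(s[i].tolist(),(c[i]/5+[250,190]).round(1).tolist()) for i in range(1,n) if s[i,4]>60])
E
```

```text
[0.4066 0.08   0.0913] [0.74 0.27 0.07] [ 0.04  0.39 -0.01]
top shift px/5: 5 0 0.941
side shift px/5: 0 0 0.987
ref stud top (np.float64(287.7), np.float64(142.3)) side (np.float64(186.0), np.float64(127.4))
new stud top (np.float64(292.1), np.float64(142.1)) side (np.float64(186.3), np.float64(125.6))
[([220, 165, 40, 15, 475], [297.5, 224.2]), ([290, 165, 35, 60, 1425], [311.3, 229.0])]
```

>>> move_arm(series=[[1.7,-0.2,0,0,0,0],[1.7,0,0,0,0,0],[1.5,0,0,0,0,0],[0,0,0,0,0,0]])

```text
clock: 27.35
position: [0.4577, 0.0771, 0.0936]
ee_rot: [3.091, -0.054, 0.533]
force: [-0.5, -0.2, -0.1]
width: 0.399
```

>>> move_arm(series=[[0,-0.2,0,0,0,0],[0,-0.2,0,0,0,0],[0,-0.2,0,0,0,0],[0,0,0,0,0,0]])

```text
clock: 27.75
position: [0.4544, 0.0708, 0.0924]
ee_rot: [3.089, -0.05, 0.528]
force: [0.5, -0.0, 0.8]
width: 0.397
```

>>> move_arm(series=[[0,-0.1,0,0,0,0],[0,-0.1,0,0,0,0],[0,0,0,0,0,0]])

```text
clock: 28.05
position: [0.4549, 0.0697, 0.0924]
ee_rot: [3.09, -0.048, 0.529]
force: [-0.5, 1.8, 1.3]
width: 0.401
```

>>> move_arm(series=[[0,-0.1,0,0,0,0],[0,0,0,0,0,0]])

```text
clock: 28.25
position: [0.455, 0.0693, 0.0924]
ee_rot: [3.091, -0.047, 0.529]
force: [-1.5, 5.5, -0.2]
width: 0.396
```

>>> move_arm(series=[[0,-0.1,0,0,0,0],[0,0,0,0,0,0]])

```text
clock: 28.45
position: [0.455, 0.069, 0.0924]
ee_rot: [3.092, -0.045, 0.53]
force: [-1.5, 7.8, -0.2]
width: 0.403
```

>>> move_arm(series=[[0,-0.1,0,0,0,0],[0,0,0,0,0,0]])

```text
clock: 28.65
position: [0.4551, 0.0686, 0.0924]
ee_rot: [3.092, -0.044, 0.53]
force: [-3.5, 10.1, 0.1]
width: 0.398
```

>>> move_arm(series=[[0,-0.1,0,0,0,0],[0,0,0,0,0,0]])

```text
clock: 28.85
position: [0.4551, 0.0681, 0.0924]
ee_rot: [3.093, -0.043, 0.531]
force: [-3.0, 11.2, -1.4]
width: 0.399
```

```bash
python3 chk.py|head -5; python3 -c "
from cell import monitor
for i in range(3): print(monitor.observe()['force'])"
```

```text
[0.4551 0.0681 0.0924] [-3.05 11.22 -1.4 ] [2.36 1.08 0.96]
top shift px/5: 5 0 0.951
side shift px/5: 0 0 0.983
ref stud top (np.float64(287.7), np.float64(142.3)) side (np.float64(186.0), np.float64(127.4))
new stud top (np.float64(292.2), np.float64(142.6)) side (np.float64(185.6), np.float64(125.1))
[-3.5383482  11.71009425 -1.72459873]
[-3.5383482  11.71009425 -1.72459873]
[-3.5383482  11.71009425 -1.72459873]
```

>>> move_arm(series=[[0,-0.1,0,0,0,0],[0,0,0,0,0,0]])

```text
clock: 29.15
position: [0.4551, 0.0674, 0.0925]
ee_rot: [3.093, -0.042, 0.531]
force: [-3.0, 11.3, -1.0]
width: 0.399
```

>>> move_arm(series=[[0,-0.05,0,0,0,0],[0,0,0,0,0,0]])

```text
clock: 29.35
position: [0.4552, 0.0672, 0.0925]
ee_rot: [3.094, -0.041, 0.531]
force: [-3.3, 14.2, -1.1]
width: 0.402
```

>>> move_arm(series=[[0,0,0,0,0,0],[0,0,0,0,0,0]])

```text
clock: 29.55
position: [0.4551, 0.0671, 0.0924]
ee_rot: [3.094, -0.041, 0.531]
force: [-2.6, 13.0, -1.3]
width: 0.403
```

>>> move_arm(series=[[0,-0.05,0,0,0,0],[0,0,0,0,0,0]])

```text
clock: 29.75
position: [0.4551, 0.0667, 0.0925]
ee_rot: [3.094, -0.041, 0.531]
force: [-3.5, 14.2, -0.1]
width: 0.402
```

About 0.47 N·m on the lobe. I'll let go, back away and check.

>>> move_arm(series=[[0,0.5,0,0,0,0],[0,0.3,0,0,0,0],[-1.5,0.1,0,0,0,0],[-1.7,0,0,0,0,0],[-1.7,0,0,0,0,0],[-1.7,0,0,0,0,0],[0,-1,1,0,0,0],[0,-1,1,0,0,0]])

```text
clock: 30.55
position: [0.3882, 0.0532, 0.1137]
ee_rot: [3.089, -0.042, 0.524]
force: [0.2, 0.0, -0.4]
width: 0.401
```

```bash
python3 chk.py|head -5; python3 - <<'E'
from h import *
from cell import *
im=imaging.get_image("top")["color"]; cv2.imwrite("pics/end.png",cv2.resize(im[110:300,160:480,::-1],None,fx=2.5,fy=2.5,interpolation=3))
# gap: stud and ledge-end profile, sub-pixel, in world y
a=im[195:222,:].astype(float).mean(2); row=im[206:212,285:305].mean((0,2)); print(row.round())
E
```

```text
[0.3882 0.0532 0.1137] [ 0.19  0.   -0.43] [-0.03  0.47 -0.06]
top shift px/5: 5 0 0.958
side shift px/5: 0 0 0.979
ref stud top (np.float64(287.7), np.float64(142.3)) side (np.float64(186.0), np.float64(127.4))
new stud top (np.float64(292.2), np.float64(142.7)) side (np.float64(185.5), np.float64(124.7))
[129. 126. 122. 111.  82.  53.  48.  53.  62.  66.  66.  67.  66.  55.
  34.  28.  28.  29.  28.  29.]
```

View pics/end.png

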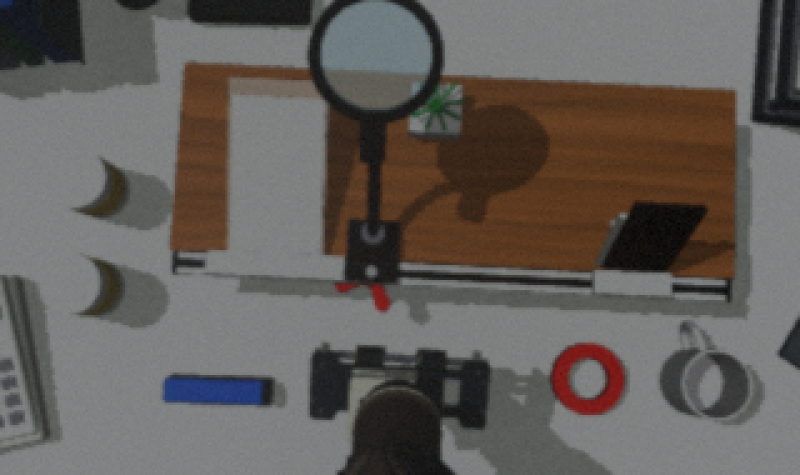

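```bash
python3 -c "
from cell import *
print(workorder.sign_off())"
```

```text
the job is handed in; nothing more can be done
None
```

I slid the lamp along the rail until its foot met the ledge end, and clamped it with the red knob. It did not end fully butted: a gap of about 1.5–2.7 mm remains, within the 5 mm limit. No verdict came back after I handed the job in at about 31 s.

- **Butting:** on the first push the foot stopped dead against the ledge at about 18 N on the finger, roughly 9 N of that on the holder.
- **The gap:** while I was turning the knob, the pushes dragged the foot back. I tried to push it up again by the post, but it already held against 20 N, so I left it rather than unclamp. The post contact suggests 1.5 mm. The top camera suggests 2.7 mm.
- **Clamping:** the knob turned roughly 100° counter-clockwise. It ended with about 13–14 N on the lobe, which is about 0.47 N·m. I worked this out from wrist force and lever arm. The same estimate gave 0.16–0.2 N·m while the knob still turned freely, above the stated 0.1, so the true torque may be a little lower. The foot did not move during the final tightening.
- **Unplanned contact:** once, after a shortened move, the fingers pressed the front of the rail lightly, at about 8 N.
- **Finish:** the arm is clear of everything, with wrist force near zero. In the last top picture the other objects it shows look to be in their original places. The brick was never visible in either camera, so I could not check it.

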